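Put the thin glass jar away in the bamboo box

TASK

Put the thin-walled glass jar away in the bamboo box: stand it upright on the cork pad inside, and then lower the lid until it is fully shut. The glass breaks easily, so hold it with a light grip (about 30 N, never over 50 N on a finger), set it down softly without dropping or tipping it, and do not slam the lid. Leave the flashlight, the key dish and the bowl where they are.

Things in the scene. Friction and masses are not known exactly. Their poses are not given: they have to be found in the camera images.
- jar: The thin green glass jar with a metal cap, round, 50 mm in diameter, 70 mm high with cap, about 110 g. It stands upright on the shelf (work surface). Origin: centre of its underside; z up.
- box: The bamboo box, fixed to the shelf, open on top except for its lid: outside 166 (x) by 276 (y) by 100 mm high, walls and floor 8 mm thick. Origin: centre of its underside; x points from the front wall to the hinged back wall, y to its left.
- pad: Square cork pad, 80 x 80 x 4 mm, fixed on the box's floor in the left or the right half of the box (centre 65 mm from the box's centre along its y). Origin: centre of its underside, 8 mm over the shelf; its top is 12 mm over the shelf.
- lid (a joint): Angle of the box's bamboo lid (166 x 276 x 8 mm): 0 shut, grows as it opens, about 1.57 upright, 1.9 at the stop. The hinge is stiff: the lid stays where it is left. It starts about half open, so that it covers part of the box.
- lid_hinge (a point): Middle of the lid's hinge line, on the top of the box's back wall; the hinge line runs along the box's y.
- lid_handle (a point): Grip point of the small black knob on the middle of the lid's upper face near its free edge, 35 mm off that face.
- flashlight: Grey plastic flashlight with a toggle switch, lying in the other half of the box along the box's x, 121 mm long, 34 mm wide, 40 mm high with its switch. Origin: centre of its underside.
- dish: Cream ceramic key dish with two keys, 112 mm across, 22 mm high, on the shelf. Origin: centre of its underside.
- bowl: Teal bowl, 124 mm across, 45 mm high, on the shelf. Origin: centre of its underside.
Not all that is in view belongs to the job. Several things have the shape of the jar; the one meant has the colours described above.

How it is judged (in metres and radians):
On the way:
1. the jar stands upright on the cork pad, let go, with the lid still open (horizontal distance between jar and pad below 0.025 m and z of jar in the frame of pad below 0.008 m and angle between jar's own z axis and vertical below 0.1 rad and contact force between the fingers and jar below 0.1 N and value of joint lid above 0.5 rad), for 0.2 s.
At the end, for the whole second after the job is handed in: The jar stands upright (within 0.1 rad) and at rest on the cork pad, its centre within 25 mm of the pad's centre, and the lid is shut (under 0.05 rad, a gap of 8 mm at its free edge) (horizontal distance between jar and pad below 0.025 m and z of jar in the frame of pad below 0.008 m and angle between jar's own z axis and vertical below 0.1 rad and linear speed of jar below 0.02 m/s and value of joint lid below 0.05 rad); the robot touches nothing.
It fails at once if the jar is gripped or pressed by the fingers with more than 50 N a finger, 100 N in all (contact force between the fingers and jar above 100 N).
It fails at once if the jar is bumped or pressed with more than 40 N against the pad, the box or the lid (contact force between jar and pad above 40 N or contact force between jar and box above 40 N).
It fails at once if the jar is let go or slips out of the fingers more than about 15 mm above the pad, or is tipped by more than 0.5 rad ((height (world z) of jar above 0.028 m and contact force between the fingers and jar below 0.02 N) or angle between jar's own z axis and vertical above 0.5 rad).
It fails at once if the lid is slammed: it comes down on the box faster than 3 rad/s (value of joint lid below 0.2 rad and velocity of joint lid below -3 rad/s).
It fails at once if the flashlight, the dish or the bowl is shifted by more than 20 mm (distance of any of flashlight, dish, bowl from where it was at the start of the episode above 0.02 m).
It also fails if it takes over 67 s, if anything falls off the work surface, if the arm or the gripper's body presses on something with over 40 N, if the wrist force passes 120 N, or if a joint passes its speed limit or range.

ROBOT

A 6-joint arm with a two-finger parallel gripper is mounted at the origin on the work surface. World frame = base frame: x ahead of the robot, y to its left, z up, the work surface at z = 0. Lengths are in m, angles in degrees, forces in N, time in s.
With the tool pointing down it reaches from about 0.4 to 0.825 m from the base axis. Payload 7 kg.
Tool frame: the origin (TCP) lies at the very end of the fingers, on their centre line; the grasp point (between the pads) lies behind it (r.grasp_offset is the z of the grasp point in the tool frame, in m); z points along the fingers, y is the direction in which the jaws open and shut (so a half turn about z gives the same grasp; the last joint's range is limited). The gripper opens to 88 mm and grips with 3 to 60 N. Pads are 19 mm wide; open, the fingers measure 130 mm over their backs; the gripper's body (78 mm by 193 mm) begins 47 mm behind the grasp point.
Start: joints at [92.252, 20.546, 0.682, 0, -70.136, -16.507], TCP at [0.166, 0.654, 0.227] pointing down, gripper open.
Joint ranges: [-176.03, 176.03], [-82.01, 121.73], [-58.28, 71.71], [-173.87, 95.51], [-174.79, -0.11], [-173.66, 173.66]. Speed limits (degrees/s): [136.94, 136.94, 172.46, 180, 180, 180].

INTERFACE

Orientations are given as [roll, pitch, yaw] about the fixed x, y, z axes, in that order (R = Rz(yaw) Ry(pitch) Rx(roll)).
In Python, from plant import r gives the robot as it stands. The module is installed in compiled form; this text tells all that it offers.
- The arm moves only by the tool servo_tool, never from a script. Its argument "targets" is a list of rows, each an object of numbers: "dx", "dy", "dz": the shift along the world's x, y, z in cm; "spin": the turn about the world's z in rad; "grip": the opening in per cent of the stroke, from 0 (shut) to 100 (fully open). A call has exactly 10 rows; each row is the pose to reach, as a shift and turn from the pose commanded when the call began; what a row does not reach only later rows make up. A row lasts 1/12 s, in which the tool goes at most 41.7 mm and 7.16 degrees, less where a joint would pass 70% of its speed; a pose out of reach is approached as far as the arm can. A call with a gripper value outside its range is refused whole. The fingers move at their own pace and stop on an object; "squeeze" is the grip in N (left out, the last holds). Time passes only in rows, so rows that repeat a pose let the fingers close, or fill a call up. It gives the time, the measured TCP pose, the force and the opening at its end, in the units of the state.
- r.get_state(): the state, without advancing time (a new reading comes with each control period).
- r.capture(name): name is "scene" or "side" or "wrist"; returns the picture (400x640x3 uint8, blue, green, red); there is no depth.
- r.get_calibration(name): a dict with "K" (3x3 intrinsics, pixels), "extrinsics" (4x4, takes a point from camera to world coordinates). Camera axes: x right, y down, z forward; pixel columns grow to the right and rows downward; lengths in m; the calibration is good to about 2 mm. The wrist camera is an equidistant fisheye: a pixel r from the principal point sees the ray r / f radians off the axis. A picture is of the moment at which its call begins: read the wrist's pose just before it. get_calibration takes no time and is no camera call; for the wrist camera it gives the pose at the moment of the call.
- r.close_job(): hands the job in, once; it reports no verdict.
Trained networks look in the newest picture that a camera, given by its name, has taken for a name from the list of things; names that differ only in an ending like _2 or _b are one class to them, and where a whole thing is asked for, a point or a joint stands for the part that bears it (a point fixed in the world has none). Each returns a list of dicts, best first, with "p" (0 to 1); they miss things now and then, are a little off and sometimes report something else, mostly with a low value. They report only what shows in the picture. A call takes as long as a camera call. They do not tell look-alikes from the thing itself.
- r.cut_out(name, camera): "mask" (400x640 bool, what is visible of it) and "extent" ([left, top, right, bottom] in pixels, round what is visible of it).
The state is a dict: "time_s": time; "joints": joint angles; "qd": joint speeds; "joint_torque": joint torques, N m; "tcp_pos": TCP position; "eef_rot": TCP orientation; "contact_force": force on the tool from outside, world axes, zero at the start; "moment": the same for the moment, N m; "gripper_width": finger opening in m.
Only numpy, scipy, OpenCV 4.12 (cv2) and the standard library are available. Lean on these libraries where they do the work, as an engineer would, in place of code of your own. Each camera call takes 0.05 s, during which the arm holds its last target. There are 200 camera calls.

## Working session

There is one attempt and no reset: what is moved stays moved. The work goes in short steps, Python scripts to look and compute and a tool call to move; the robot and the scene stay as the last step left them, time stands still between calls to the robot, and variables do not carry over. Pictures are saved under pics/ and viewed, about 8 in all and at most 12, crops included, and the job is handed in when it is done.

Besides the shell and the picture viewer there is one more tool, called as name(argument=value, ...) on one line, values as JSON. servo_tool: Moves the arm, as the interface text tells. Its arguments: {"type":"object","properties":{"targets":{"type":"array"},"squeeze":{"type":"number"}},"required":["targets"]}

```bash
mkdir -p pics; python3 - <<'E'
from plant import r
import cv2, numpy as np
ims=[]
for c in ("scene","side"):
    im=r.capture(c); ims.append(im); cv2.imwrite(f"pics/{c}0.png",im)
    for n in ("jar","box","pad","lid","lid_handle","flashlight","dish","bowl"):
        for d in r.cut_out(n,c)[:4]: print(c,n,round(d["p"],2),d["extent"],int(d["mask"].sum()))
    k=r.get_calibration(c); print(np.round(k["K"],1).tolist(),np.round(k["extrinsics"],3).tolist())
print(r.get_state(), r.grasp_offset)
E
```

```text
scene jar 0.82 [279.4, 194.6, 303.7, 231.6] 630
scene jar 0.74 [259.5, 155.1, 282.9, 186.0] 573
scene jar 0.7 [219.4, 170.0, 244.2, 203.7] 594
scene jar 0.37 [299.5, 223.7, 412.9, 378.8] 5323
scene box 0.82 [258.5, 222.3, 414.5, 400.0] 12776
scene box 0.68 [313.7, 341.7, 370.1, 381.2] 1053
scene pad 0.79 [289.8, 280.3, 340.1, 329.3] 1556
scene lid 0.7 [300.3, 223.5, 414.4, 378.5] 5258
scene lid_handle 0.56 [300.2, 225.3, 415.7, 379.2] 5339
scene flashlight 0.6 [313.8, 343.3, 373.4, 383.2] 1061
scene dish 0.78 [308.1, 107.2, 352.6, 143.4] 1337
scene dish 0.45 [292.1, 280.9, 340.1, 332.4] 1498
[[501.6, 0.0, 314.1], [0.0, 501.6, 194.2], [0.0, 0.0, 1.0]] [[0.959, -0.249, 0.132, 0.391], [-0.282, -0.843, 0.458, -0.461], [-0.003, -0.477, -0.879, 1.012], [0.0, 0.0, 0.0, 1.0]]
side jar 0.93 [279.2, 190.9, 295.5, 220.3] 437
side jar 0.78 [308.6, 214.0, 326.4, 243.4] 461
side jar 0.55 [254.8, 210.4, 272.4, 240.5] 513
side pad 0.95 [353.6, 261.3, 395.1, 296.2] 848
side lid 0.91 [355.3, 198.2, 486.1, 279.7] 2748
side lid_handle 0.57 [359.6, 200.0, 495.0, 285.0] 2750
side flashlight 0.57 [410.8, 2
[... 321 characters left out ...]
01], [0.0, 0.0, 0.0, 1.0]]
{'time_s': 0.9, 'joints': array([ 9.22518675e+01,  2.05460439e+01,  6.81680198e-01, -2.92294905e-03,
       -7.01361283e+01, -1.65097877e+01]), 'qd': array([-0.02051847,  0.02408142,  0.05434281, -0.11106819, -0.01420039,
        0.03409016]), 'joint_torque': array([ 1.09645476e-03, -5.82359111e+01,  2.93294209e+01,  7.00243726e+00,
        1.23870786e-02, -1.79816908e-05]), 'tcp_pos': array([0.16620583, 0.65418241, 0.22655349]), 'eef_rot': array([ 1.79998747e+02,  2.49588796e-03, -1.42589134e+01]), 'contact_force': array([ 0.02650905, -0.13051348, -0.44144543]), 'moment': array([-0.01388936, -0.00545515,  0.00602372]), 'gripper_width': 0.08764450796095892} -0.0188
```

```bash
python3 - <<'E'
import cv2,numpy as np
a=cv2.imread("pics/scene0.png")[90:400,190:510];b=cv2.imread("pics/side0.png")[130:350,200:520]
a=cv2.resize(a,(560,542));
cv2.imwrite("pics/a.png",cv2.resize(cv2.imread("pics/scene0.png")[90:400,190:510],(619,600)))
cv2.imwrite("pics/b.png",cv2.resize(b,(800,550),interpolation=cv2.INTER_CUBIC))
E
```

```text
(no output)
```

View pics/a.png

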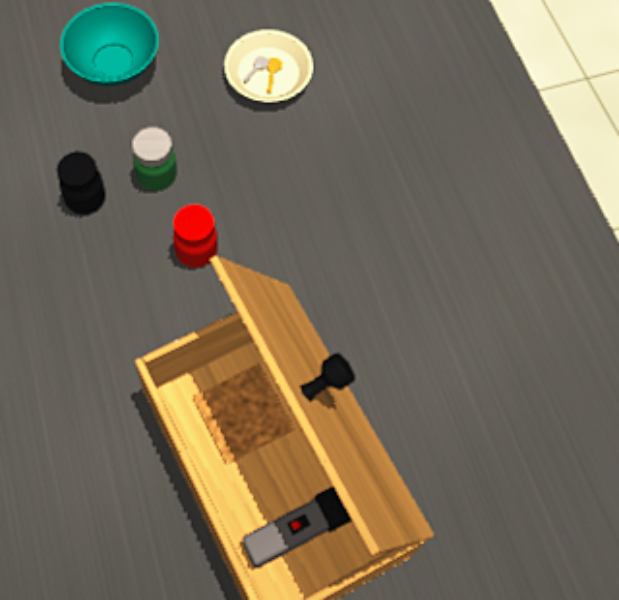

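View pics/b.png

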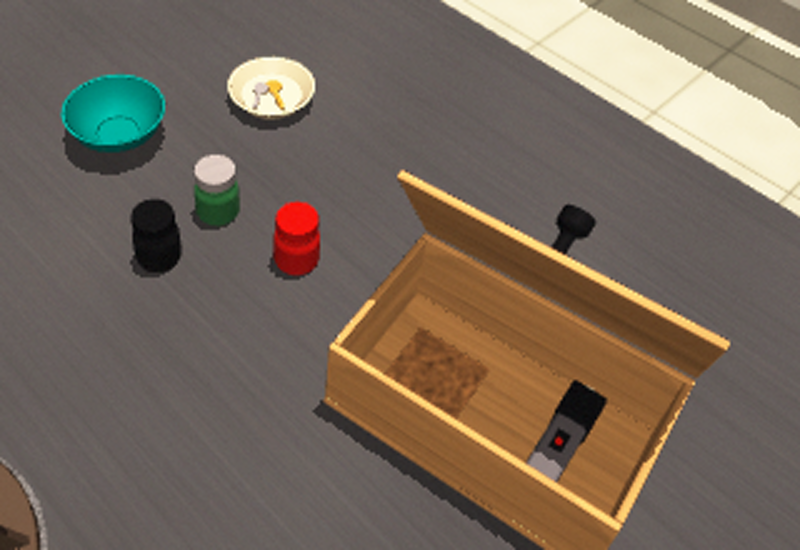

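The first picture is the scene camera, with these candidates for the jar: black at scene (231,187), green with a metal cap at (271,170), red at (291,213). The second, from the side camera, shows them at (263,225), (287,206) and (318,229). I choose the green one with the metal cap. The pad is in the left half of the box, and the lid is about half open.

```bash
cat > h.py <<'E'
from plant import r
import cv2, numpy as np
from scipy.optimize import least_squares
def cal(c):
    k=r.get_calibration(c); return k["K"],np.array(k["extrinsics"])
def proj(c,P):
    K,E=cal(c); P=np.atleast_2d(P); q=(P-E[:3,3])@E[:3,:3]; q=q@K.T; return q[:,:2]/q[:,2:]
def ray(c,uv,z):
    K,E=cal(c); d=E[:3,:3]@np.linalg.solve(K,[uv[0],uv[1],1]); o=E[:3,3]; return o+d*(z-o[2])/d[2]
def boxT(x,y,w,P):
    c,s=np.cos(w),np.sin(w); P=np.array(P,float); return P@np.array([[c,s,0],[-s,c,0],[0,0,1]])+[x,y,0]
E
python3 - <<'E'
from h import *
A=lambda u,v:(190+u*320/619,90+v*310/600)
B=lambda u,v:(200+u*.4,130+v*.4)
# box pts
X,Y=.083,.138
obs=[("side",(-X,Y,.1),B(331,347)),("side",(-X,-Y,.1),B(617,526)),("side",(X,-Y,.1),B(692,383)),("side",(X,Y,.1),B(425,236)),
     ("scene",(-X,Y,.1),A(137,362))]
lid=[("side",1,B(401,173)),("side",-1,B(728,345)),("scene",1,A(213,257)),("scene",-1,A(375,551))]
def f(p):
    o=[]
    for c,P,uv in obs: o+=list(proj(c,boxT(*p[:3],[P]))[0]-uv)
    for c,s,uv in lid:
        a=p[3]; P=(X-.166*np.cos(a), s*Y, .104+.166*np.sin(a))
        o+=list(proj(c,boxT(*p[:3],[P]))[0]-uv)
    return np.array(o)
c0=ray("side",B(510,370),.1)
best=min((least_squares(f,[c0[0],c0[1],w,.9],loss='soft_l1') for w in np.arange(-3,3,.7)),key=lambda s:s.cost)
p=best.x; print("box",np.round(p,3),np.degrees(p[2:]),"res",np.round(f(p),1))
print("handle",boxT(*p[:3],[(X-.15*np.cos(p[3])-.035*np.sin(p[3])*0,0,.1+.15*np.sin(p[3]))]))
print("pad exp",boxT(*p[:3],[(0,.065,.012)]),boxT(*p[:3],[(0,-.065,.012)]),"knob obs",A(338,370))
for c in("side","scene"):
    d=r.cut_out("pad",c)[0];m=d["mask"];v,u=np.nonzero(m);print(c,"pad",ray(c,(u.mean(),v.mean()),.012))
# jar: green
for c,e in (("scene",(259.5,155.1,282.9,186.0)),("side",(279.2,190.9,295.5,220.3))):
    ctr=((e[0]+e[2])/2,(e[1]+e[3])/2); print(c,"jar",ray(c,ctr,.035))
for n,c,e in (("red","scene",(279,194,304,232)),("black","scene",(219,170,244,204)),("dish","scene",(308,107,352,143)),("bowl","side",(221,158,267,192))):
    print(n,ray(c,((e[0]+e[2])/2,(e[1]+e[3])/2),.03))
E
```

```text
Traceback (most recent call last):
  File "h.py", line 7, in proj
    K,E=cal(c); P=np.atleast_2d(P); q=(P-E[:3,3])@E[:3,:3]; q=q@K.T; return q[:,:2]/q[:,2:]
        ~~~^^^
  File "h.py", line 5, in cal
    k=r.get_calibration(c); return k["K"],np.array(k["extrinsics"])
ValueError: time passes only in moves, steps and waits
```

```bash
cat > h.py <<'E'
from plant import r
import cv2, numpy as np, functools
from scipy.optimize import least_squares
@functools.cache
def cal(c):
    k=r.get_calibration(c); return np.array(k["K"]),np.array(k["extrinsics"])
def proj(c,P):
    K,E=cal(c); P=np.atleast_2d(P); q=(P-E[:3,3])@E[:3,:3]; q=q@K.T; return q[:,:2]/q[:,2:]
def ray(c,uv,z):
    K,E=cal(c); d=E[:3,:3]@np.linalg.solve(K,[uv[0],uv[1],1]); o=E[:3,3]; return o+d*(z-o[2])/d[2]
def boxT(x,y,w,P):
    c,s=np.cos(w),np.sin(w); P=np.array(P,float); return P@np.array([[c,s,0],[-s,c,0],[0,0,1]])+[x,y,0]
E
cat > m.py <<'E'
from h import *
np.set_printoptions(suppress=True)
A=lambda u,v:(190+u*320/619,90+v*310/600)
B=lambda u,v:(200+u*.4,130+v*.4)
X,Y=.083,.138
obs=[("side",(-X,Y,.1),B(331,347)),("side",(-X,-Y,.1),B(617,526)),("side",(X,-Y,.1),B(692,383)),("side",(X,Y,.1),B(425,236)),
     ("scene",(-X,Y,.1),A(137,362))]
lid=[("side",1,B(401,173)),("side",-1,B(728,345)),("scene",1,A(213,257)),("scene",-1,A(375,551))]
def f(p):
    o=[]
    for c,P,uv in obs: o+=list(proj(c,boxT(*p[:3],[P]))[0]-uv)
    for c,s,uv in lid:
        a=p[3]; P=(X-.166*np.cos(a), s*Y, .104+.166*np.sin(a))
        o+=list(proj(c,boxT(*p[:3],[P]))[0]-uv)
    return np.array(o)
c0=ray("side",B(510,370),.1)
best=min((least_squares(f,[c0[0],c0[1],w,.9],loss='soft_l1') for w in np.arange(-3,3,.7)),key=lambda s:s.cost)
p=best.x; print("box",np.round(p,3),np.degrees(p[2:]),"res",np.round(f(p),1))
a=p[3]
K=[(X-.15*np.cos(a)+.043*np.sin(a),0,.1+.15*np.sin(a)+.043*np.cos(a))]
print("knob",boxT(*p[:3],K),proj("scene",boxT(*p[:3],K)),"obs",A(338,370))
print("pad exp",boxT(*p[:3],[(0,.065,.012)]))
for c in("side","scene"):
    d=r.cut_out("pad",c)[0];v,u=np.nonzero(d["mask"]);print(c,"pad",ray(c,(u.mean(),v.mean()),.012))
for n,c,e in (("jar","scene",(259.5,155.1,282.9,186.0)),("jar","side",(279.2,190.9,295.5,220.3)),("red","scene",(279,194,304,232)),("black","scene",(219,170,244,204)),("dish","scene",(308,107,352,143)),("bowl","side",(221,158,267,192))):
    print(n,ray(c,((e[0]+e[2])/2,(e[1]+e[3])/2),.035))
E
python3 m.py
```

```text
box [ 0.485 -0.245  0.187  1.093] [10.7204075  62.63282861] res [-0.8 -0.4  2.   2.2  2.7 -1.4  0.4 -2.2 -1.7 -1.8 -0.6 -1.   1.9 -0.1
 -1.1 -1.1 -0.1  1.1]
knob [[ 0.53653567 -0.2349881   0.25297855]] [[363.66146355 279.8260201 ]] obs (364.7334410339257, 281.16666666666663)
pad exp [[ 0.47312251 -0.18083891  0.012     ]]
side pad [ 0.47665198 -0.17910688  0.012     ]
scene pad [ 0.47262473 -0.18336566  0.012     ]
jar [0.46122188 0.13442012 0.035     ]
jar [0.45901618 0.13286185 0.035     ]
red [0.47738208 0.01735208 0.035     ]
black [0.36568131 0.1179334  0.035     ]
dish [0.62725594 0.2181145  0.035     ]
bowl [0.44090995 0.31569773 0.035     ]
```

servo_tool(targets=[{"dx": 3, "dy": -4, "dz": 2, "spin": 0.04, "grip": 60}, {"dx": 6, "dy": -8, "dz": 4, "spin": 0.09, "grip": 30}, {"dx": 9, "dy": -12, "dz": 6, "spin": 0.13, "grip": 0}, {"dx": 12, "dy": -16, "dz": 7, "spin": 0.18, "grip": 0}, {"dx": 15, "dy": -20, "dz": 7, "spin": 0.22, "grip": 0}, {"dx": 18, "dy": -24, "dz": 7, "spin": 0.27, "grip": 0}, {"dx": 21, "dy": -28, "dz": 7, "spin": 0.31, "grip": 0}, {"dx": 24, "dy": -32, "dz": 7, "spin": 0.36, "grip": 0}, {"dx": 27, "dy": -36, "dz": 7, "spin": 0.4, "grip": 0}, {"dx": 29, "dy": -39, "dz": 7, "spin": 0.436, "grip": 0}])

```text
time_s: 1.83
tcp_pos: [0.4099, 0.3275, 0.2964]
eef_rot: [-180.0, -0.0, 10.9]
contact_force: [0.5, -0.1, 0.9]
gripper_width: 0.0262
```

servo_tool(targets=[{"dx": 0, "dy": -3, "dz": 0}, {"dx": 0, "dy": -7, "dz": 0}, {"dx": 0, "dy": -11, "dz": 0}, {"dx": 0, "dy": -15, "dz": 0}, {"dx": 0, "dy": -19, "dz": 0}, {"dx": 0, "dy": -23, "dz": 0}, {"dx": 0, "dy": -27, "dz": 0}, {"dx": 0, "dy": -30, "dz": 0}, {"dx": 0, "dy": -33, "dz": 0}, {"dx": 0, "dy": -35, "dz": 0}])

```text
validation failed for argument at $.ta...
```

servo_tool(targets=[{"dx": 0, "dy": -3, "dz": 0, "spin": 0, "grip": 0}, {"dx": 0, "dy": -7, "dz": 0, "spin": 0, "grip": 0}, {"dx": 0, "dy": -11, "dz": 0, "spin": 0, "grip": 0}, {"dx": 0, "dy": -15, "dz": 0, "spin": 0, "grip": 0}, {"dx": 0, "dy": -19, "dz": 0, "spin": 0, "grip": 0}, {"dx": 0, "dy": -23, "dz": 0, "spin": 0, "grip": 0}, {"dx": 0, "dy": -27, "dz": 0, "spin": 0, "grip": 0}, {"dx": 0, "dy": -30, "dz": 0, "spin": 0, "grip": 0}, {"dx": 0, "dy": -33, "dz": 0, "spin": 0, "grip": 0}, {"dx": 0, "dy": -35, "dz": 0, "spin": 0, "grip": 0}])

```text
time_s: 2.67
tcp_pos: [0.4085, -0.023, 0.2963]
eef_rot: [-180.0, -0.1, 10.7]
contact_force: [-0.3, -0.0, -0.0]
gripper_width: 0.0
```

servo_tool(targets=[{"dx": 0, "dy": -3, "dz": 0, "spin": 0, "grip": 0}, {"dx": 0, "dy": -7, "dz": 0, "spin": 0, "grip": 0}, {"dx": 0.5, "dy": -11, "dz": 0, "spin": 0, "grip": 0}, {"dx": 1, "dy": -15, "dz": 0, "spin": 0, "grip": 0}, {"dx": 1, "dy": -19, "dz": -1, "spin": 0, "grip": 0}, {"dx": 1, "dy": -22, "dz": -3, "spin": 0, "grip": 0}, {"dx": 1, "dy": -23.3, "dz": -5, "spin": 0, "grip": 0}, {"dx": 1, "dy": -23.3, "dz": -7, "spin": 0, "grip": 0}, {"dx": 1, "dy": -23.3, "dz": -8.2, "spin": 0, "grip": 0}, {"dx": 1, "dy": -23.3, "dz": -8.2, "spin": 0, "grip": 0}])

```text
time_s: 3.5
tcp_pos: [0.4173, -0.2537, 0.2111]
eef_rot: [-179.9, 0.2, 10.6]
contact_force: [-1.1, 0.9, 0.7]
gripper_width: 0.0002
```

servo_tool(targets=[{"dx": 1.5, "dy": 0.3, "dz": 0.4, "spin": 0, "grip": 0}, {"dx": 3, "dy": 0.6, "dz": 0.4, "spin": 0, "grip": 0}, {"dx": 4, "dy": 0.8, "dz": 0.4, "spin": 0, "grip": 0}, {"dx": 5, "dy": 0.9, "dz": 0.4, "spin": 0, "grip": 0}, {"dx": 6, "dy": 1.1, "dz": 0.4, "spin": 0, "grip": 0}, {"dx": 7, "dy": 1.3, "dz": 0.4, "spin": 0, "grip": 0}, {"dx": 8, "dy": 1.5, "dz": 0.4, "spin": 0, "grip": 0}, {"dx": 9, "dy": 1.7, "dz": 0.4, "spin": 0, "grip": 0}, {"dx": 10, "dy": 1.9, "dz": 0.4, "spin": 0, "grip": 0}, {"dx": 11, "dy": 2.1, "dz": 0.4, "spin": 0, "grip": 0}])

```text
time_s: 4.33
tcp_pos: [0.5301, -0.2326, 0.2178]
eef_rot: [-180.0, 0.0, 10.7]
contact_force: [-1.5, -0.6, 1.6]
gripper_width: 0.0003
```

servo_tool(targets=[{"dx": 0.8, "dy": 0.15, "dz": 0, "spin": 0, "grip": 0}, {"dx": 1.6, "dy": 0.3, "dz": 0, "spin": 0, "grip": 0}, {"dx": 2.4, "dy": 0.45, "dz": 0, "spin": 0, "grip": 0}, {"dx": 3.2, "dy": 0.6, "dz": 0, "spin": 0, "grip": 0}, {"dx": 4, "dy": 0.75, "dz": 0, "spin": 0, "grip": 0}, {"dx": 4.6, "dy": 0.85, "dz": 0, "spin": 0, "grip": 0}, {"dx": 4.6, "dy": 0.85, "dz": 0, "spin": 0, "grip": 0}, {"dx": 3, "dy": 0.6, "dz": 1, "spin": 0, "grip": 0}, {"dx": 0, "dy": 0, "dz": 3, "spin": 0, "grip": 0}, {"dx": -3, "dy": 3, "dz": 6, "spin": 0, "grip": 50}])

```text
time_s: 5.17
tcp_pos: [0.5035, -0.2107, 0.2704]
eef_rot: [-180.0, 0.2, 10.6]
contact_force: [0.8, 1.0, 1.0]
gripper_width: 0.0032
```

```bash
python3 - <<'E'
from h import *
im=r.capture("side");cv2.imwrite("pics/c.png",cv2.resize(im[130:350,200:520],(800,550),interpolation=cv2.INTER_CUBIC))
E
```

```text
(no output)
```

View pics/c.png

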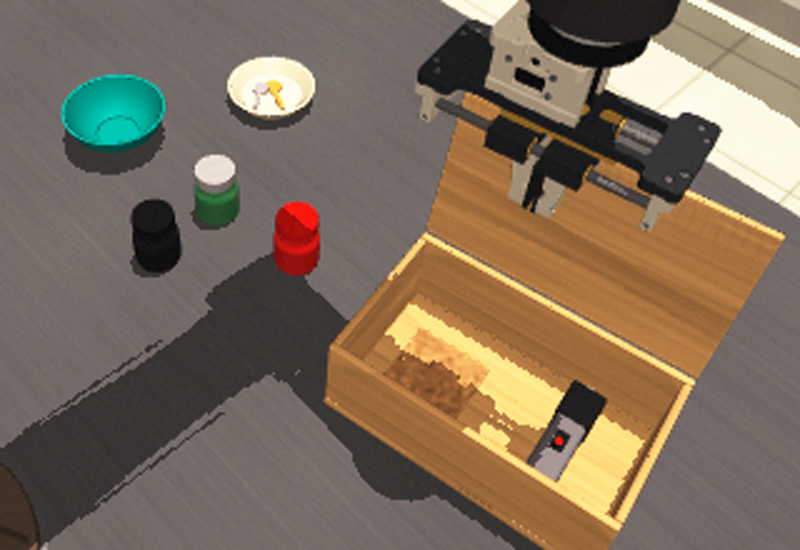

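Picture: the lid stands open slightly past upright and the things around it have not moved. Next is the jar.

servo_tool(targets=[{"dx": -1, "dy": 3, "dz": 1, "spin": 0, "grip": 100}, {"dx": -2, "dy": 7, "dz": 1, "spin": 0, "grip": 100}, {"dx": -3, "dy": 11, "dz": 1, "spin": 0, "grip": 100}, {"dx": -4, "dy": 15, "dz": 1, "spin": 0, "grip": 100}, {"dx": -4, "dy": 19, "dz": 0, "spin": 0, "grip": 100}, {"dx": -4, "dy": 23, "dz": -2, "spin": 0, "grip": 100}, {"dx": -4, "dy": 27, "dz": -5, "spin": 0, "grip": 100}, {"dx": -4, "dy": 31, "dz": -8, "spin": 0, "grip": 100}, {"dx": -4, "dy": 33.6, "dz": -10, "spin": 0, "grip": 100}, {"dx": -4, "dy": 33.6, "dz": -10, "spin": 0, "grip": 100}])

```text
time_s: 6.05
tcp_pos: [0.4638, 0.1303, 0.169]
eef_rot: [-180.0, 0.1, 10.8]
contact_force: [-0.0, 0.2, -0.4]
gripper_width: 0.0719
```

```bash
python3 - <<'E'
from h import *
s=r.get_state(); k=r.get_calibration("wrist"); im=r.capture("wrist"); cv2.imwrite("pics/w.png",im)
K=np.array(k["K"]);E=np.array(k["extrinsics"]); print(s["tcp_pos"],s["gripper_width"],K.tolist(),E.round(3).tolist())
def fr(u,v,z):
    x=np.array([u-K[0,2],v-K[1,2]])/K[0,0]; t=np.hypot(*x); d=E[:3,:3]@np.r_[x/t*np.sin(t),np.cos(t)]
    return (E[:3,3]+d*(z-E[2,3])/d[2]).round(4)
for d in r.cut_out("jar","wrist"):
    e=d["extent"]; v,u=np.nonzero(d["mask"]); print(d["p"],e,fr((e[0]+e[2])/2,(e[1]+e[3])/2,.035),fr(u.mean(),v.mean(),.07))
E
```

```text
[0.46377404 0.13031299 0.16895537] 0.07193352362698108 [[309.70691628693146, 0.0, 322.1274394343388], [0.0, 309.70691628693146, 195.72801006648862], [0.0, 0.0, 1.0]] [[0.189, -0.946, -0.265, 0.534], [-0.982, -0.182, -0.05, 0.143], [-0.0, 0.269, -0.963, 0.328], [0.0, 0.0, 0.0, 1.0]]
0.83 [295.5, 163.1, 344.4, 227.5] [0.454  0.1299 0.035 ] [0.4625 0.1336 0.07  ]
0.81 [401.4, 167.7, 468.5, 225.5] [0.4749 0.0137 0.035 ] [0.4809 0.0337 0.07  ]
0.71 [284.3, 240.1, 329.9, 312.6] [0.3615 0.1266 0.035 ] [0.379  0.1263 0.07  ]
```

View pics/w.png

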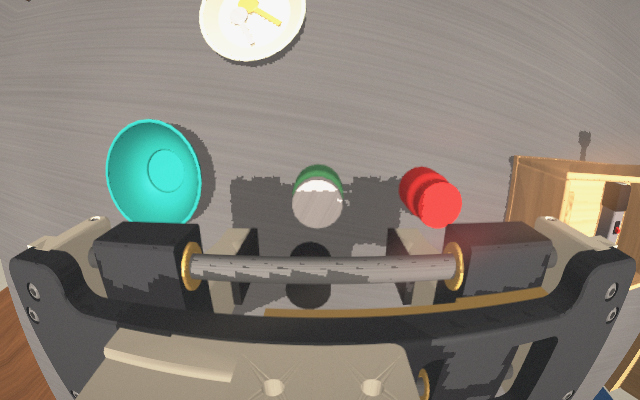

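The wrist view shows the metal-capped green jar at (318,203), between the open fingers, with nothing in the way of the descent.

servo_tool(targets=[{"dx": -0.4, "dy": 0.1, "dz": -1, "spin": 0, "grip": 100}, {"dx": -0.4, "dy": 0.1, "dz": -3, "spin": 0, "grip": 100}, {"dx": -0.4, "dy": 0.1, "dz": -5, "spin": 0, "grip": 100}, {"dx": -0.4, "dy": 0.1, "dz": -7, "spin": 0, "grip": 100}, {"dx": -0.4, "dy": 0.1, "dz": -9, "spin": 0, "grip": 100}, {"dx": -0.4, "dy": 0.1, "dz": -11, "spin": 0, "grip": 100}, {"dx": -0.4, "dy": 0.1, "dz": -12.5, "spin": 0, "grip": 100}, {"dx": -0.4, "dy": 0.1, "dz": -13.5, "spin": 0, "grip": 100}, {"dx": -0.4, "dy": 0.1, "dz": -13.7, "spin": 0, "grip": 100}, {"dx": -0.4, "dy": 0.1, "dz": -13.7, "spin": 0, "grip": 100}])

```text
time_s: 6.98
tcp_pos: [0.4616, 0.1277, 0.0353]
eef_rot: [180.0, -0.0, 10.7]
contact_force: [0.2, 0.0, -0.2]
gripper_width: 0.0877
```

servo_tool(targets=[{"dx": 0, "dy": 0, "dz": 0, "spin": 0, "grip": 70}, {"dx": 0, "dy": 0, "dz": 0, "spin": 0, "grip": 63}, {"dx": 0, "dy": 0, "dz": 0, "spin": 0, "grip": 60}, {"dx": 0, "dy": 0, "dz": 0, "spin": 0, "grip": 57}, {"dx": 0, "dy": 0, "dz": 0, "spin": 0, "grip": 54}, {"dx": 0, "dy": 0, "dz": 0, "spin": 0, "grip": 50}, {"dx": 0, "dy": 0, "dz": 0, "spin": 0, "grip": 45}, {"dx": 0, "dy": 0, "dz": 0, "spin": 0, "grip": 40}, {"dx": 0, "dy": 0, "dz": 0, "spin": 0, "grip": 40}, {"dx": 0, "dy": 0, "dz": 0, "spin": 0, "grip": 40}], squeeze=28)

```text
time_s: 7.82
tcp_pos: [0.4614, 0.1287, 0.0352]
eef_rot: [-180.0, -0.0, 10.7]
contact_force: [-1.6, 1.9, 4.9]
gripper_width: 0.0477
```

servo_tool(targets=[{"dx": 0, "dy": 0, "dz": 0.5, "spin": 0, "grip": 40}, {"dx": 0, "dy": 0, "dz": 1.5, "spin": 0, "grip": 40}, {"dx": 0, "dy": 0, "dz": 3, "spin": 0, "grip": 40}, {"dx": 0, "dy": 0, "dz": 5, "spin": 0, "grip": 40}, {"dx": 0, "dy": 0, "dz": 7, "spin": 0, "grip": 40}, {"dx": 0, "dy": 0, "dz": 9, "spin": 0, "grip": 40}, {"dx": 0, "dy": 0, "dz": 11, "spin": 0, "grip": 40}, {"dx": 0, "dy": 0, "dz": 13, "spin": 0, "grip": 40}, {"dx": 0, "dy": 0, "dz": 14.5, "spin": 0, "grip": 40}, {"dx": 0, "dy": 0, "dz": 15, "spin": 0, "grip": 40}])

```text
time_s: 8.65
tcp_pos: [0.4616, 0.1284, 0.1871]
eef_rot: [-180.0, -0.1, 10.7]
contact_force: [-0.1, -0.3, -1.4]
gripper_width: 0.0476
```

servo_tool(targets=[{"dx": 0, "dy": -1, "dz": 0, "spin": 0, "grip": 40}, {"dx": 0, "dy": -3, "dz": 0, "spin": 0, "grip": 40}, {"dx": 0, "dy": -6, "dz": 0, "spin": 0, "grip": 40}, {"dx": 0, "dy": -9, "dz": 0, "spin": 0, "grip": 40}, {"dx": 0.5, "dy": -12, "dz": 0, "spin": 0, "grip": 40}, {"dx": 1, "dy": -15, "dz": 0, "spin": 0, "grip": 40}, {"dx": 1.3, "dy": -18, "dz": 0, "spin": 0, "grip": 40}, {"dx": 1.3, "dy": -20, "dz": 0, "spin": 0, "grip": 40}, {"dx": 1.3, "dy": -22, "dz": 0, "spin": 0, "grip": 40}, {"dx": 1.3, "dy": -23, "dz": 0, "spin": 0, "grip": 40}])

```text
time_s: 9.48
tcp_pos: [0.4725, -0.104, 0.1833]
eef_rot: [-180.0, 0.2, 10.6]
contact_force: [0.7, 0.1, -1.0]
gripper_width: 0.048
```

servo_tool(targets=[{"dx": 0, "dy": -1, "dz": 0, "spin": 0, "grip": 40}, {"dx": 0, "dy": -3, "dz": 0, "spin": 0, "grip": 40}, {"dx": 0, "dy": -5, "dz": 0, "spin": 0, "grip": 40}, {"dx": 0, "dy": -7, "dz": 0, "spin": 0, "grip": 40}, {"dx": 0, "dy": -7.8, "dz": 0, "spin": 0, "grip": 40}, {"dx": 0, "dy": -7.8, "dz": -0.5, "spin": 0, "grip": 40}, {"dx": 0, "dy": -7.8, "dz": -1.5, "spin": 0, "grip": 40}, {"dx": 0, "dy": -7.8, "dz": -2.5, "spin": 0, "grip": 40}, {"dx": 0, "dy": -7.8, "dz": -3, "spin": 0, "grip": 40}, {"dx": 0, "dy": -7.8, "dz": -3, "spin": 0, "grip": 40}])

```text
time_s: 10.32
tcp_pos: [0.4729, -0.1789, 0.1529]
eef_rot: [-179.9, 0.2, 10.8]
contact_force: [0.1, 0.4, -0.2]
gripper_width: 0.048
```

```bash
python3 - <<'E'
from h import *
print(r.get_state()["tcp_pos"])
a=r.capture("side")[180:340,310:510];b=r.capture("scene")[200:400,240:440]
cv2.imwrite("pics/d.png",np.hstack([cv2.resize(a,(400,320),interpolation=cv2.INTER_CUBIC),cv2.resize(b,(400,400))[:320]]))
E
```

```text
[ 0.47286296 -0.17889877  0.15290682]
```

View pics/d.png

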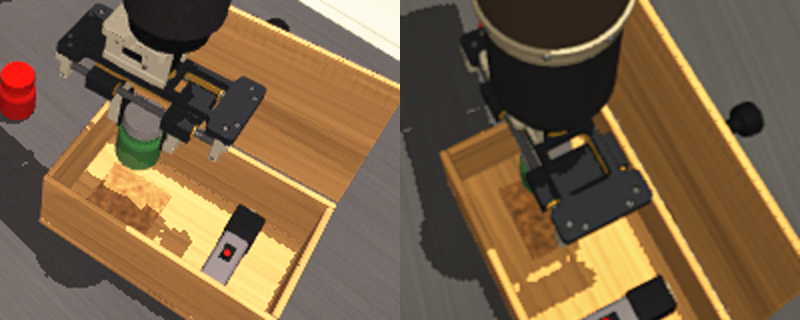

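The picture shows the jar upright in the fingers over the pad, with the lid well clear of the gripper. I lower it.

servo_tool(targets=[{"dx": 0.1, "dy": -0.2, "dz": -1, "spin": 0, "grip": 40}, {"dx": 0.1, "dy": -0.2, "dz": -2.5, "spin": 0, "grip": 40}, {"dx": 0.1, "dy": -0.2, "dz": -4, "spin": 0, "grip": 40}, {"dx": 0.1, "dy": -0.2, "dz": -5.5, "spin": 0, "grip": 40}, {"dx": 0.1, "dy": -0.2, "dz": -7, "spin": 0, "grip": 40}, {"dx": 0.1, "dy": -0.2, "dz": -8.2, "spin": 0, "grip": 40}, {"dx": 0.1, "dy": -0.2, "dz": -9.2, "spin": 0, "grip": 40}, {"dx": 0.1, "dy": -0.2, "dz": -9.8, "spin": 0, "grip": 40}, {"dx": 0.1, "dy": -0.2, "dz": -10, "spin": 0, "grip": 40}, {"dx": 0.1, "dy": -0.2, "dz": -10, "spin": 0, "grip": 40}])

```text
time_s: 11.25
tcp_pos: [0.475, -0.1817, 0.0546]
eef_rot: [-180.0, 0.0, 10.7]
contact_force: [0.0, 0.5, -0.9]
gripper_width: 0.0476
```

servo_tool(targets=[{"dx": 0, "dy": 0, "dz": -0.1, "spin": 0, "grip": 40}, {"dx": 0, "dy": 0, "dz": -0.2, "spin": 0, "grip": 40}, {"dx": 0, "dy": 0, "dz": -0.3, "spin": 0, "grip": 40}, {"dx": 0, "dy": 0, "dz": -0.4, "spin": 0, "grip": 40}, {"dx": 0, "dy": 0, "dz": -0.5, "spin": 0, "grip": 40}, {"dx": 0, "dy": 0, "dz": -0.55, "spin": 0, "grip": 40}, {"dx": 0, "dy": 0, "dz": -0.6, "spin": 0, "grip": 40}, {"dx": 0, "dy": 0, "dz": -0.65, "spin": 0, "grip": 40}, {"dx": 0, "dy": 0, "dz": -0.7, "spin": 0, "grip": 40}, {"dx": 0, "dy": 0, "dz": -0.7, "spin": 0, "grip": 40}])

```text
time_s: 12.08
tcp_pos: [0.4749, -0.1817, 0.0478]
eef_rot: [-180.0, 0.0, 10.7]
contact_force: [-0.3, 0.2, -1.1]
gripper_width: 0.048
```

servo_tool(targets=[{"dx": 0, "dy": 0, "dz": -0.04, "spin": 0, "grip": 40}, {"dx": 0, "dy": 0, "dz": -0.08, "spin": 0, "grip": 40}, {"dx": 0, "dy": 0, "dz": -0.08, "spin": 0, "grip": 40}, {"dx": 0, "dy": 0, "dz": -0.08, "spin": 0, "grip": 40}, {"dx": 0, "dy": 0, "dz": -0.08, "spin": 0, "grip": 40}, {"dx": 0, "dy": 0, "dz": -0.08, "spin": 0, "grip": 40}, {"dx": 0, "dy": 0, "dz": -0.08, "spin": 0, "grip": 40}, {"dx": 0, "dy": 0, "dz": -0.08, "spin": 0, "grip": 40}, {"dx": 0, "dy": 0, "dz": -0.08, "spin": 0, "grip": 40}, {"dx": 0, "dy": 0, "dz": -0.08, "spin": 0, "grip": 40}])

```text
time_s: 12.92
tcp_pos: [0.4751, -0.1817, 0.0472]
eef_rot: [180.0, -0.0, 10.7]
contact_force: [-1.5, 0.1, 4.7]
gripper_width: 0.0474
```

Contact with the pad shows as about +5 N in z. I release, opening only as far as the side wall allows.

servo_tool(targets=[{"dx": 0, "dy": 0, "dz": 0, "spin": 0, "grip": 56}, {"dx": 0, "dy": 0, "dz": 0, "spin": 0, "grip": 60}, {"dx": 0, "dy": 0, "dz": 0, "spin": 0, "grip": 64}, {"dx": 0, "dy": 0, "dz": 0, "spin": 0, "grip": 68}, {"dx": 0, "dy": 0, "dz": 0, "spin": 0, "grip": 71}, {"dx": 0, "dy": 0, "dz": 0, "spin": 0, "grip": 71}, {"dx": 0, "dy": 0, "dz": 0, "spin": 0, "grip": 71}, {"dx": 0, "dy": 0, "dz": 0, "spin": 0, "grip": 71}, {"dx": 0, "dy": 0, "dz": 0.2, "spin": 0, "grip": 71}, {"dx": 0, "dy": 0, "dz": 0.5, "spin": 0, "grip": 71}])

```text
time_s: 13.75
tcp_pos: [0.4748, -0.1817, 0.052]
eef_rot: [-180.0, 0.0, 10.7]
contact_force: [1.1, 0.7, 0.2]
gripper_width: 0.0622
```

servo_tool(targets=[{"dx": 0, "dy": 0, "dz": 1, "spin": 0, "grip": 71}, {"dx": 0, "dy": 0, "dz": 2, "spin": 0, "grip": 71}, {"dx": 0, "dy": 0, "dz": 4, "spin": 0, "grip": 71}, {"dx": 0, "dy": 0, "dz": 6, "spin": 0, "grip": 71}, {"dx": 0, "dy": 0, "dz": 9, "spin": 0, "grip": 71}, {"dx": 0, "dy": 0, "dz": 12, "spin": 0, "grip": 71}, {"dx": 0, "dy": 0, "dz": 15, "spin": 0, "grip": 71}, {"dx": 0, "dy": 0, "dz": 18, "spin": 0, "grip": 50}, {"dx": 0, "dy": 0, "dz": 22, "spin": 0, "grip": 25}, {"dx": 0, "dy": 0, "dz": 26, "spin": 0, "grip": 0}])

```text
time_s: 14.58
tcp_pos: [0.4739, -0.1817, 0.315]
eef_rot: [180.0, -0.0, 10.7]
contact_force: [1.0, 0.9, 0.5]
gripper_width: 0.0477
```

servo_tool(targets=[{"dx": 1, "dy": 0, "dz": 1, "spin": 0, "grip": 0}, {"dx": 4, "dy": 0.6, "dz": 1, "spin": 0, "grip": 0}, {"dx": 7, "dy": 1.2, "dz": 1, "spin": 0, "grip": 0}, {"dx": 10, "dy": 1.8, "dz": 1, "spin": 0, "grip": 0}, {"dx": 13, "dy": 2.4, "dz": 1, "spin": 0, "grip": 0}, {"dx": 16, "dy": 3, "dz": 1, "spin": 0, "grip": 0}, {"dx": 19, "dy": 3.4, "dz": 1, "spin": 0, "grip": 0}, {"dx": 20, "dy": 3.4, "dz": 1, "spin": 0, "grip": 0}, {"dx": 20, "dy": 3.4, "dz": 1, "spin": 0, "grip": 0}, {"dx": 20, "dy": 3.4, "dz": 1, "spin": 0, "grip": 0}])

```text
time_s: 15.42
tcp_pos: [0.6747, -0.1477, 0.3222]
eef_rot: [-180.0, 0.0, 10.7]
contact_force: [-0.5, 0.3, -0.4]
gripper_width: 0.0005
```

```bash
python3 - <<'E'
from h import *
a=r.capture("side")[130:340,310:520];b=r.capture("scene")[170:380,240:450]
cv2.imwrite("pics/e.png",np.hstack([cv2.resize(a,(400,400),interpolation=cv2.INTER_CUBIC),cv2.resize(b,(400,400))]))
E
```

```text
(no output)
```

View pics/e.png

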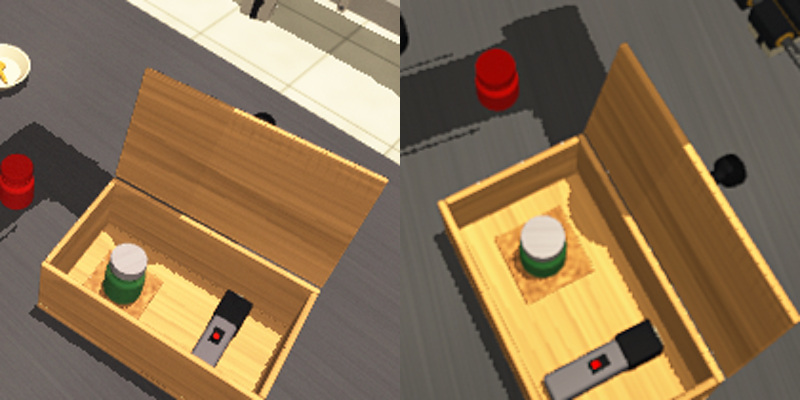

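The jar stands upright on the middle of the pad. In the right panel the knob is at (730,170), and the gripper is behind the lid, to the left of the knob.

servo_tool(targets=[{"dx": 0, "dy": 0, "dz": -2, "spin": 0, "grip": 0}, {"dx": 0, "dy": 0, "dz": -5, "spin": 0, "grip": 0}, {"dx": 0, "dy": 0, "dz": -7, "spin": 0, "grip": 0}, {"dx": 0, "dy": 0, "dz": -9.2, "spin": 0, "grip": 0}, {"dx": -1.5, "dy": -0.3, "dz": -9.2, "spin": 0, "grip": 0}, {"dx": -3, "dy": -0.6, "dz": -9.2, "spin": 0, "grip": 0}, {"dx": -4.5, "dy": -0.9, "dz": -9.2, "spin": 0, "grip": 0}, {"dx": -6, "dy": -1.1, "dz": -9.2, "spin": 0, "grip": 0}, {"dx": -7, "dy": -1.3, "dz": -9.2, "spin": 0, "grip": 0}, {"dx": -8, "dy": -1.5, "dz": -9.2, "spin": 0, "grip": 0}])

```text
time_s: 16.35
tcp_pos: [0.5943, -0.163, 0.2317]
eef_rot: [180.0, -0.2, 10.7]
contact_force: [1.2, -0.4, 2.1]
gripper_width: 0.0006
```

servo_tool(targets=[{"dx": -1, "dy": -0.2, "dz": 0, "spin": 0, "grip": 0}, {"dx": -2, "dy": -0.4, "dz": 0, "spin": 0, "grip": 0}, {"dx": -3, "dy": -0.55, "dz": 0, "spin": 0, "grip": 0}, {"dx": -4, "dy": -0.75, "dz": -0.1, "spin": 0, "grip": 0}, {"dx": -5, "dy": -0.95, "dz": -0.3, "spin": 0, "grip": 0}, {"dx": -6, "dy": -1.1, "dz": -0.5, "spin": 0, "grip": 0}, {"dx": -7, "dy": -1.3, "dz": -0.8, "spin": 0, "grip": 0}, {"dx": -7.7, "dy": -1.45, "dz": -1.1, "spin": 0, "grip": 0}, {"dx": -8.3, "dy": -1.55, "dz": -1.3, "spin": 0, "grip": 0}, {"dx": -8.7, "dy": -1.65, "dz": -1.5, "spin": 0, "grip": 0}])

```text
time_s: 17.18
tcp_pos: [0.5071, -0.1792, 0.2146]
eef_rot: [-180.0, 0.0, 10.7]
contact_force: [0.8, 1.2, 0.3]
gripper_width: 0.0005
```

servo_tool(targets=[{"dx": -1, "dy": -0.2, "dz": -0.5, "spin": 0, "grip": 0}, {"dx": -1.9, "dy": -0.35, "dz": -1.1, "spin": 0, "grip": 0}, {"dx": -2.75, "dy": -0.5, "dz": -1.7, "spin": 0, "grip": 0}, {"dx": -3.5, "dy": -0.65, "dz": -2.5, "spin": 0, "grip": 0}, {"dx": -4.3, "dy": -0.8, "dz": -3.4, "spin": 0, "grip": 0}, {"dx": -4.95, "dy": -0.9, "dz": -4.3, "spin": 0, "grip": 0}, {"dx": -5.4, "dy": -1, "dz": -5.1, "spin": 0, "grip": 0}, {"dx": -5.8, "dy": -1.1, "dz": -5.8, "spin": 0, "grip": 0}, {"dx": -6.1, "dy": -1.15, "dz": -6.5, "spin": 0, "grip": 0}, {"dx": -6.4, "dy": -1.2, "dz": -7.2, "spin": 0, "grip": 0}])

```text
time_s: 18.02
tcp_pos: [0.4437, -0.1913, 0.1424]
eef_rot: [-180.0, 0.0, 10.7]
contact_force: [0.3, 0.5, 1.8]
gripper_width: 0.0004
```

```bash
python3 - <<'E'
from h import *
a=r.capture("side")[130:340,310:520];b=r.capture("scene")[170:380,240:450]
cv2.imwrite("pics/f.png",np.hstack([cv2.resize(a,(400,400),interpolation=cv2.INTER_CUBIC),cv2.resize(b,(400,400))]))
E
```

```text
(no output)
```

View pics/f.png

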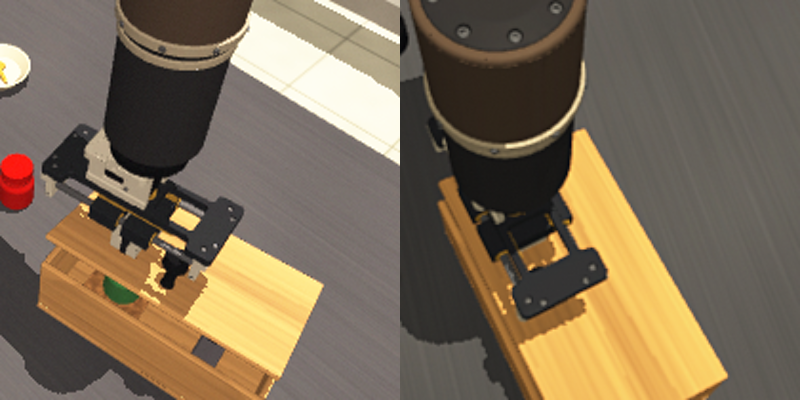

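The lid has followed the fingers down to about 15°, and the jar is still in place under it. I lower it the rest of the way slowly.

servo_tool(targets=[{"dx": -0.1, "dy": 0, "dz": -0.4, "spin": 0, "grip": 0}, {"dx": -0.2, "dy": 0, "dz": -0.8, "spin": 0, "grip": 0}, {"dx": -0.3, "dy": 0, "dz": -1.2, "spin": 0, "grip": 0}, {"dx": -0.4, "dy": -0.1, "dz": -1.6, "spin": 0, "grip": 0}, {"dx": -0.4, "dy": -0.1, "dz": -2, "spin": 0, "grip": 0}, {"dx": -0.5, "dy": -0.1, "dz": -2.3, "spin": 0, "grip": 0}, {"dx": -0.5, "dy": -0.1, "dz": -2.6, "spin": 0, "grip": 0}, {"dx": -0.5, "dy": -0.1, "dz": -2.9, "spin": 0, "grip": 0}, {"dx": -0.5, "dy": -0.1, "dz": -3.1, "spin": 0, "grip": 0}, {"dx": -0.5, "dy": -0.1, "dz": -3.3, "spin": 0, "grip": 0}])

```text
time_s: 18.95
tcp_pos: [0.4389, -0.1922, 0.1098]
eef_rot: [-180.0, 0.0, 10.7]
contact_force: [-0.4, 0.3, 0.9]
gripper_width: 0.0005
```

servo_tool(targets=[{"dx": 0, "dy": 0, "dz": -0.05, "spin": 0, "grip": 0}, {"dx": 0, "dy": 0, "dz": -0.1, "spin": 0, "grip": 0}, {"dx": 0, "dy": 0, "dz": -0.15, "spin": 0, "grip": 0}, {"dx": 0, "dy": 0, "dz": -0.2, "spin": 0, "grip": 0}, {"dx": 0, "dy": 0, "dz": -0.2, "spin": 0, "grip": 0}, {"dx": 0, "dy": 0, "dz": -0.2, "spin": 0, "grip": 0}, {"dx": 0, "dy": 0, "dz": -0.2, "spin": 0, "grip": 0}, {"dx": 0, "dy": 0, "dz": -0.2, "spin": 0, "grip": 0}, {"dx": 0, "dy": 0, "dz": -0.2, "spin": 0, "grip": 0}, {"dx": 0, "dy": 0, "dz": -0.2, "spin": 0, "grip": 0}])

```text
time_s: 19.78
tcp_pos: [0.4391, -0.1922, 0.1087]
eef_rot: [180.0, -0.0, 10.7]
contact_force: [-2.8, 1.7, 6.9]
gripper_width: 0.0003
```

Contact force has risen to 7 N at z = 0.1087 m, where the shut lid's top face should be about 0.108 m. I retreat upward and check.

servo_tool(targets=[{"dx": 0, "dy": 0, "dz": 0.5, "spin": 0, "grip": 0}, {"dx": 0, "dy": 0, "dz": 2, "spin": 0, "grip": 0}, {"dx": 0, "dy": 0, "dz": 5, "spin": 0, "grip": 0}, {"dx": 0, "dy": 0, "dz": 9, "spin": 0, "grip": 0}, {"dx": 0, "dy": 3, "dz": 12, "spin": 0, "grip": 0}, {"dx": 0, "dy": 7, "dz": 15, "spin": 0, "grip": 0}, {"dx": 0, "dy": 11, "dz": 17, "spin": 0, "grip": 0}, {"dx": 0, "dy": 15, "dz": 17, "spin": 0, "grip": 0}, {"dx": 0, "dy": 19, "dz": 17, "spin": 0, "grip": 0}, {"dx": 0, "dy": 22, "dz": 17, "spin": 0, "grip": 0}])

```text
time_s: 20.62
tcp_pos: [0.4389, 0.0299, 0.2795]
eef_rot: [-179.9, -0.2, 10.7]
contact_force: [1.3, -0.2, 0.2]
gripper_width: 0.0006
```

```bash
python3 - <<'E'
from h import *
a=r.capture("side")[160:340,310:500];b=r.capture("scene")[230:400,230:440]
cv2.imwrite("pics/g.png",np.hstack([cv2.resize(a,(400,400),interpolation=cv2.INTER_CUBIC),cv2.resize(b,(400,400))]))
# expected lid free edge corners (top face) shut, side px -> crop px
for s in (1,-1):
    for al in (0,.1):
        P=boxT(.485,-.245,.187,[(.083-.166*np.cos(al),s*.138,.108+.166*np.sin(al))]); u,v=proj("side",P)[0]; print(s,al,((u-310)*400/190).round(),((v-160)*400/180).round())
E
```

```text
1 0 46.0 237.0
1 0.1 47.0 227.0
-1 0 295.0 403.0
-1 0.1 300.0 394.0
```

View pics/g.png

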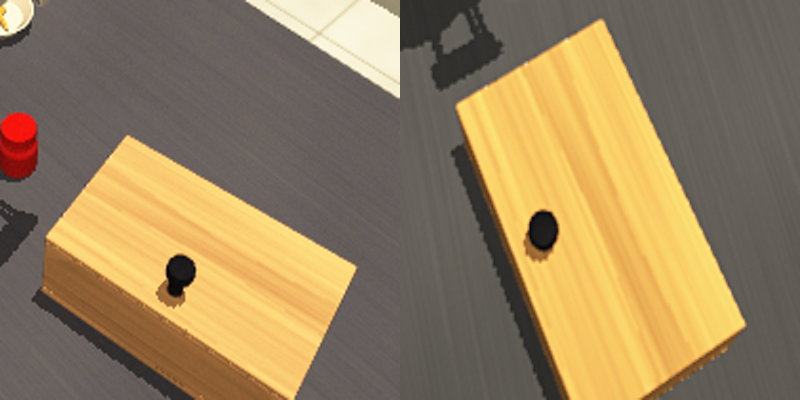

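The lid lies flush. Its free left corner is at (46,237), exactly where a shut lid is predicted; 0.1 rad open would put it at (47,227). The robot is clear of everything, so I hand in.

```bash
python3 -c "
from plant import r
print(r.close_job())"
```

```text
the job is handed in; nothing more can be done
None
```

The green jar with the metal cap is standing on the cork pad in the bamboo box, the lid is shut, and the job was handed in at about 21 s of the 67 s allowed. The hand-in reports no verdict.

- **Lid opening:** I first pushed the lid open to just past upright, so the gripper had room to lower the jar.
- **Jar:** I gripped it at 28 N and set it down with about 5 N showing at the wrist. The fingers opened only as far as the box wall allowed. A picture after release showed it upright in the middle of the pad.
- **Lid closing:** I pushed it down slowly from behind, at about 1 rad/s and slower near the end, then pressed lightly at about 7 N.
- **Last checks:** In the final side view the lid's left front corner was at the pixel predicted for a shut lid. The fingers had stopped at z = 0.1087 m, against 0.108 m expected for the lid's top face. The arm was clear of everything.
- **Not checked:** The jar could not be seen once the lid was shut; it was still in place with the lid at about 15°. I did not re-measure the flashlight, dish and bowl at the end. The flashlight looked unmoved in the last pictures that showed it, and the arm never came near the dish or the bowl.

No check failed or disagreed. One move call was refused for leaving out row values, and nothing moved on it.

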